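# Shut the mini cabinet and lay a try square flush against its front

### The arm

A 6-joint arm with a two-finger parallel gripper is mounted at the origin on the work surface. World frame = base frame: x ahead of the robot, y to its left, z up, the work surface at z = 0. Lengths are in m, angles in rad, forces in N, time in s.
With the tool pointing down it reaches from about 0.35 to 0.975 m from the base axis. Payload 17.4 kg.
Tool frame: the origin (TCP) lies at the very end of the fingers, on their centre line; the grasp point (between the pads) lies 19 mm behind it; z points along the fingers, y is the direction in which the jaws open and shut (so a half turn about z gives the same grasp; the last joint's range is limited). The gripper opens to 85 mm and grips with 20 to 120 N. Pads are 22 mm wide; open, the fingers measure 114 mm over their backs; the gripper's body (76 mm by 85 mm) begins 54 mm behind the grasp point. The pads swing forward as they close: fully open they stand 13 mm farther back than shut.
Start: joints at [-1.386, 0.116, 1.442, -0, 1.584, -0.038], TCP at [0.149, -0.658, 0.231] pointing down, gripper open.
Joint ranges: [-2.83, 2.83], [-0.83, 2.19], [0.07, 2.5], [-1.14, 4.28], [0.01, 3], [-2.97, 2.97]. Speed limits (rad/s): [1.89, 1.89, 2.22, 3.14, 3.14, 3.14].

### API

Orientations are given as a unit quaternion [w, x, y, z].
In Python, from station import bot gives the robot as it stands.
- The arm moves only by the tool move_arm, never from a script. Its argument "rows" is a list of rows, each a list of 5 numbers: the shift along the tool's x, y, z in cm, then the turn about the tool's z in rad, then the finger opening in cm, from 0 to 8.54. A call has 1 to 12 rows; each row is the pose to reach, as a shift and turn from the pose measured when the call began, along the tool's axes at that moment; what a row does not reach only later rows make up. A row lasts 1/8 s, in which the tool goes at most 62.5 mm and 10.7 degrees, less where a joint would pass 70% of its speed; a pose out of reach is approached as far as the arm can. A call with a gripper value outside its range is refused whole. The fingers move at their own pace and stop on an object; "grip_force" is the grip in N (left out, the last holds). Time passes only in rows, so rows that repeat a pose let the fingers close. It gives the time, the measured TCP pose, the force and the opening at its end, in the units of the state.
- bot.get_obs(): the state, without advancing time (a new reading comes with each control period).
- bot.read_camera(name): name is "scene" or "top"; returns the picture (480x640x3 uint8, blue, green, red); there is no depth.
- bot.get_calibration(name): a dict with "fx", "fy", "cx", "cy" (pixels), "extrinsics" (4x4, takes a point from camera to world coordinates). Camera axes: x right, y down, z forward; pixel columns grow to the right and rows downward; lengths in m; the calibration is good to about 2 mm. A picture is of the moment at which its call begins. get_calibration takes no time and is no camera call.
- bot.close_job(): hands the job in, once; it reports no verdict.
The state is a dict: "time_s": time; "joints": joint angles; "dq": joint speeds; "tau": joint torques, N m; "tcp_pos": TCP position; "tcp_rot": TCP orientation; "wrist_force": force on the tool from outside, world axes, zero at the start; "moment": the same for the moment, N m; "grip_width": finger opening in m.
Only numpy, scipy, OpenCV 4.12 (cv2) and the standard library are available. Lean on these libraries where they do the work, as an engineer would, in place of code of your own. Each camera call takes 0.05 s, during which the arm holds its last target.

### The job

I want to carry the line of the mini cabinet's left side (left as seen from the robot, facing the door) forward onto the TV stand. Swing the cabinet's door fully shut, then lay the try square flat on the stand with the outer edge of its thin steel blade flush along the foot of the shut door and its outer corner level with the cabinet's left side, so that the wooden stock points straight out from the cabinet in line with that side. Let go of the square and leave the glass dish, the bottle stopper and the incense holder where they are.

Things in the scene. Friction and masses are not known exactly. Their poses are not given: they have to be found in the camera images.
- cabinet: White plastic mini cabinet, fixed, 150 deep x 220 wide x 160 high mm with its door. Origin: on the stand, at the foot of the shut door's outer face, mid width. x points into the cabinet (away from the robot), y to its left side (left as seen from the robot, facing the door), z up. The shut door's outer face is the plane x = 0; the cabinet's left side is y = +110 mm.
- cab_door (a joint): Angle of the door, rad: 0 = fully shut (hard stop), 1.5 = wide open; starts at 0.6 to 1.2. Hinged on the cabinet's right edge; the free edge swings out to the robot, counter-clockwise from above. No latch or spring: light friction (about 0.06 N m) keeps it where it is left; a push on its outer face shuts it.
- cab_door_hinge (a point): Point on the door's upright hinge axis, 80 mm up, at x = +12, y = -110 mm of the cabinet. Turns with the door: y runs along the door to its free edge, x from outer to inner face. The door panel is 220 wide (y 0 to 220), 12 thick (x -12 to 0), from 2 to 160 mm above the stand, and covers the whole front.
- cab_door_knob (a point): Outer end of the door's steel knob, 14 mm across, standing 16 mm out of the door's outer face, 200 mm from the hinge and 135 mm above the stand.
- square: Loose try square (L) lying flat, 0.12 to 0.25 kg. Origin: outer corner of the L, underside; z up. Wooden stock, 20 wide x 24 high mm, runs 140 mm from the corner along -x (y -20 to 0). Steel blade, 30 wide x 5 thick, runs along -y to 180 mm from the corner (x -30 to 0). Outer edge of blade and stock end: plane x = 0. When finished its axes are parallel to the cabinet's.
- square_grip (a point): Mid width of the stock's top, 75 mm from the outer corner, 24 mm above the underside (axes as the square's): a good place to grip across the 20 mm stock. The centre of mass is at about x = -56, y = -38 mm of the square.
- square_heel (a point): The outer corner of the square, on its underside (same as the square's origin, same axes).
- square_toe (a point): The outer tip of the blade on the underside, 180 mm along -y from the outer corner.
- dish: Bystander: round glass dish, 116 mm across, 35 mm high, loose. Origin: centre of its underside.
- stopper: Bystander: steel bottle stopper standing on its 38 mm wide foot, 70 mm high, loose. Origin: centre of its underside.
- incense: Bystander: round white ceramic incense holder, 94 mm across, 25 mm high, loose. Origin: centre of its underside.
Things that resemble listed ones, but are neither listed nor needed, are in the scene too. There is more than one size of the square; the one meant has the size given above.

How it is judged:
By the outcome, as a careful person would: the job done as asked, in the order asked, and still so for the second after the job is handed in, with the robot touching nothing.
It also fails if it takes over 64 s, if anything falls off the work surface, if the arm or the gripper's body presses on something with over 40 N, if the wrist force passes 120 N, or if a joint passes its speed limit or range.

## Working session

There is one attempt and no reset: what is moved stays moved. The work goes in short steps, Python scripts to look and compute and a tool call to move; the robot and the scene stay as the last step left them, time stands still between calls to the robot, and variables do not carry over. Pictures are saved under pics/ and viewed, and the job is handed in when it is done.

Besides the shell and the picture viewer there is one more tool, called after "Call:" by a JSON object that holds its "fn" and its "kwargs", one argument or row to a line. move_arm: Moves the arm, as the interface text tells. Its arguments: {"type":"object","properties":{"rows":{"type":"array","items":{"type":"array","items":{"type":"number"}}},"grip_force":{"type":"number"}},"required":["rows"]}

```bash
mkdir -p pics; ls; python3 - <<'E'
from station import bot
import cv2
for n in("scene","top"):
    cv2.imwrite(f"pics/{n}0.png",bot.read_camera(n)); c=bot.get_calibration(n); print(n,c)
print(bot.get_obs())
E
```

```text
pics
scene {'fx': 526.8429571312819, 'fy': 526.8429571312819, 'cx': 316.5797106071079, 'cy': 238.5479133330521, 'extrinsics': array([[ 0.40223147,  0.75997937, -0.51053032,  1.17178194],
       [ 0.91547535, -0.32734167,  0.23399214, -0.29276886],
       [ 0.01071136, -0.56149692, -0.8274095 ,  1.06644608],
       [ 0.        ,  0.        ,  0.        ,  1.        ]])}
top {'fx': 479.8279600586422, 'fy': 479.8279600586422, 'cx': 308.6914809632347, 'cy': 242.91029451206145, 'extrinsics': array([[ 3.36039916e-03, -9.82329271e-01,  1.87130730e-01,
         3.18776309e-01],
       [-9.99981873e-01, -2.36604990e-03,  5.53676123e-03,
        -5.43160776e-04],
       [-4.99616198e-03, -1.87145944e-01, -9.82319416e-01,
         1.36593700e+00],
       [ 0.00000000e+00,  0.00000000e+00,  0.00000000e+00,
         1.00000000e+00]])}
{'time_s': 0.1, 'joints': array([-1.38582664e+00,  1.16447951e-01,  1.44218490e+00,  3.07427942e-05,
        1.58401053e+00, -3.78076271e-02]), 'dq': array([ 0.00042716, -0.00076608, -0.00082991,  0.00015273, -0.00113738,
       -0.00095907]), 'tau': array([ 3.80818979e-03, -7.33665347e+01, -6.33791327e+01,  1.21429630e-04,
        5.24670599e-03, -8.14244373e-06]), 'tcp_pos': array([ 0.14909802, -0.65815533,  0.23063773]), 'tcp_rot': array([-5.25069286e-04,  9.93802537e-01,  1.11158635e-01, -2.32931528e-05]), 'wrist_force': array([-0.19781431, -0.13356196, -0.55726671]), 'moment': array([-0.01324076, -0.00305726,  0.03576515]), 'grip_width': 0.08541413702370206}
```

View pics/scene0.png

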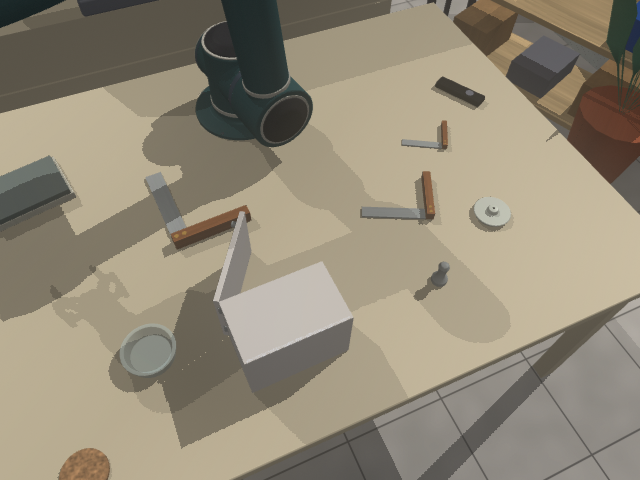

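View pics/top0.png

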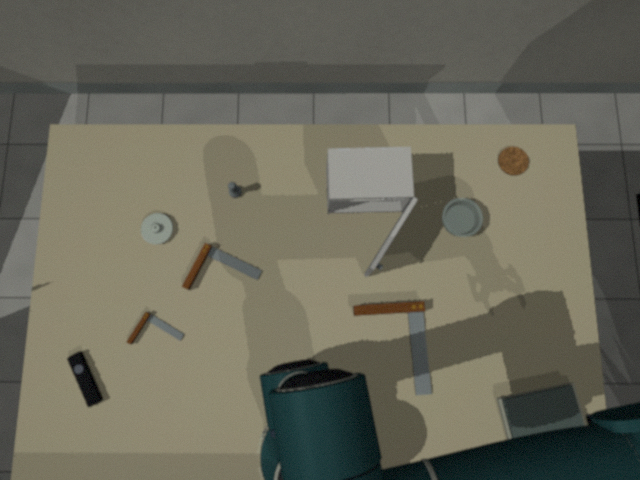

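The scene shows the cabinet with its door ajar (top view around 330-415, 150-275). There are three squares, with top-view corners near (420,305), (210,245) and (150,315). The dish is at (462,217), the stopper at (235,190) and the incense holder at (157,228). Next I measure the squares' sizes.

```bash
cat > h.py <<'E'
import numpy as np,cv2
from station import bot
C={n:bot.get_calibration(n) for n in("scene","top")}
def ray(n,u,v):
    c=C[n];E=c["extrinsics"];d=E[:3,:3]@np.array([(u-c["cx"])/c["fx"],(v-c["cy"])/c["fy"],1.]);return E[:3,3],d
def on(n,u,v,z=0.):
    o,d=ray(n,u,v);return o+d*(z-o[2])/d[2]
def proj(n,p):
    c=C[n];E=c["extrinsics"];q=E[:3,:3].T@(np.asarray(p,float)-E[:3,3]);return np.array([c["fx"]*q[0]/q[2]+c["cx"],c["fy"]*q[1]/q[2]+c["cy"]])
E
python3 - <<'E'
from h import *
im=cv2.imread("pics/top0.png");sc=cv2.imread("pics/scene0.png")
cv2.imwrite("pics/tc1.png",cv2.resize(im[130:290,310:490],None,fx=4,fy=3.7,interpolation=cv2.INTER_CUBIC)[:592])
cv2.imwrite("pics/tc2.png",cv2.resize(im[280:410,335:465],None,fx=4.5,fy=4.5,interpolation=cv2.INTER_CUBIC))
cv2.imwrite("pics/sc1.png",cv2.resize(sc[150:300,130:280],None,fx=4,fy=4,interpolation=cv2.INTER_CUBIC))
for n,I in(("top",im),("scene",sc)):
    hsv=cv2.cvtColor(I,cv2.COLOR_BGR2HSV)
    m=cv2.inRange(hsv,(0,110,50),(18,255,255))
    cs,_=cv2.findContours(m,cv2.RETR_EXTERNAL,cv2.CHAIN_APPROX_NONE)
    for c in cs:
        if cv2.contourArea(c)>40:
            pts=np.array([on(n,*p[0],.024)[:2] for p in c],np.float32)
            r=cv2.minAreaRect(pts);print(n,cv2.boundingRect(c),cv2.contourArea(c),np.round(r[0],4),np.round(r[1],4),r[2])
E
```

```text
top (127, 313, 23, 31) 148.0 [0.3353 0.476 ] [0.0159 0.0933] 59.50887680053711
top (354, 301, 71, 14) 600.0 [ 0.3922 -0.2161] [0.0274 0.1954] 3.1676292419433594
top (183, 244, 28, 45) 318.0 [0.5081 0.3227] [0.023  0.1375] 64.3826904296875
top (499, 147, 30, 28) 593.5 [ 0.8226 -0.5924] [0.0821 0.0852] 26.820903778076172
scene (60, 448, 49, 32) 1140.0 [ 0.8192 -0.5907] [0.0867 0.0536] 66.38493347167969
scene (171, 205, 79, 37) 589.0 [ 0.3837 -0.2167] [0.0265 0.1946] 3.4788730144500732
scene (423, 172, 12, 42) 257.5 [0.5098 0.3218] [0.0188 0.1352] 64.36771392822266
scene (442, 121, 5, 24) 76.5 [0.3416 0.4711] [0.0112 0.0917] 58.409576416015625
scene (573, 85, 67, 86) 3471.0 [0.4882 0.9172] [0.177  0.3531] 47.21863555908203
scene (623, 67, 9, 16) 86.5 [0.3491 1.1192] [0.0234 0.0705] 43.42942428588867
scene (601, 60, 16, 17) 136.5 [0.3057 1.1016] [0.0508 0.0619] 22.90034294128418
scene (473, 0, 42, 20) 269.5 [-0.1032  0.9371] [0.129  0.0699] 22.724302291870117
```

View pics/tc1.png

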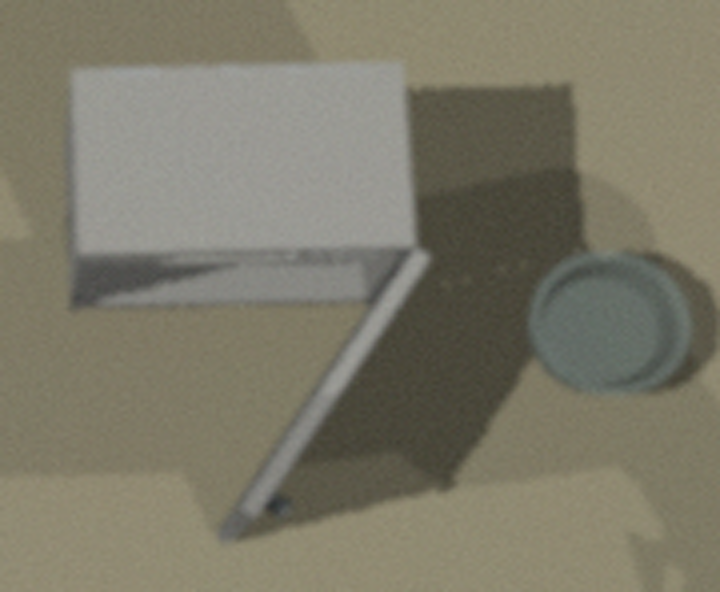

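View pics/tc2.png

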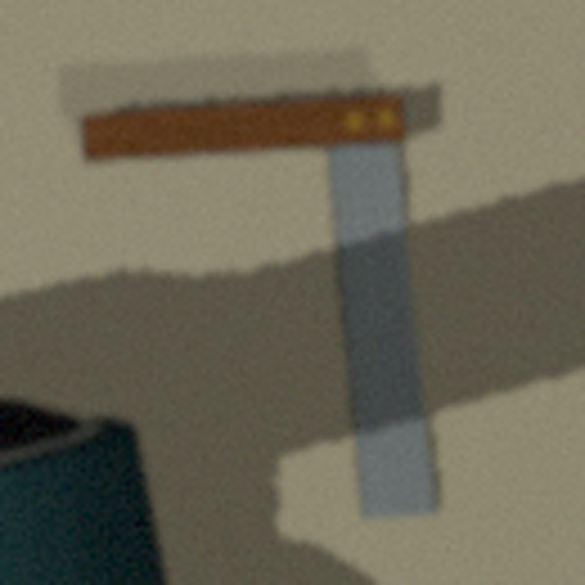

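View pics/sc1.png

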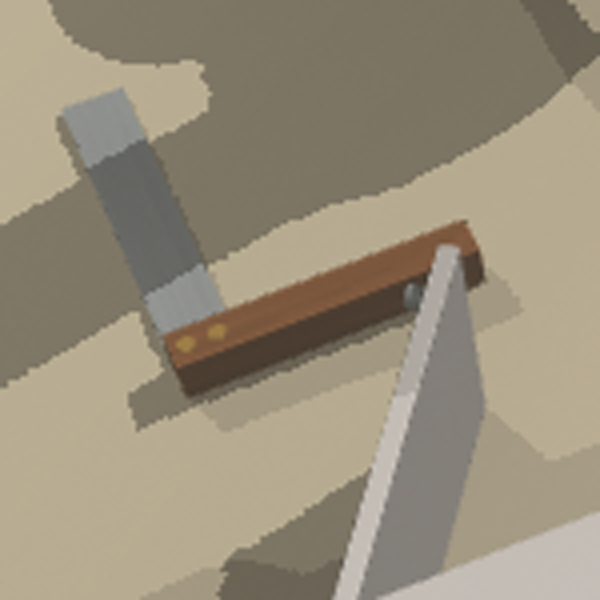

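The middle square (stock measured about 137 mm) matches the 140 mm one. The large one measures 195 mm and the small one 93 mm. Next I locate the target square and the cabinet precisely.

```bash
python3 - <<'E'
from h import *
im=cv2.imread("pics/top0.png");sc=cv2.imread("pics/scene0.png")
a=cv2.resize(im[230:300,170:275],None,fx=7,fy=7,interpolation=cv2.INTER_CUBIC)
b=cv2.resize(sc[160:230,350:450],None,fx=7,fy=7,interpolation=cv2.INTER_CUBIC)
cv2.imwrite("pics/sqt.png",a);cv2.imwrite("pics/sqs.png",b)
cv2.imwrite("pics/cabs.png",cv2.resize(sc[200:400,200:370],None,fx=3,fy=3,interpolation=cv2.INTER_CUBIC))
E
```

```text
(no output)
```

View pics/sqt.png

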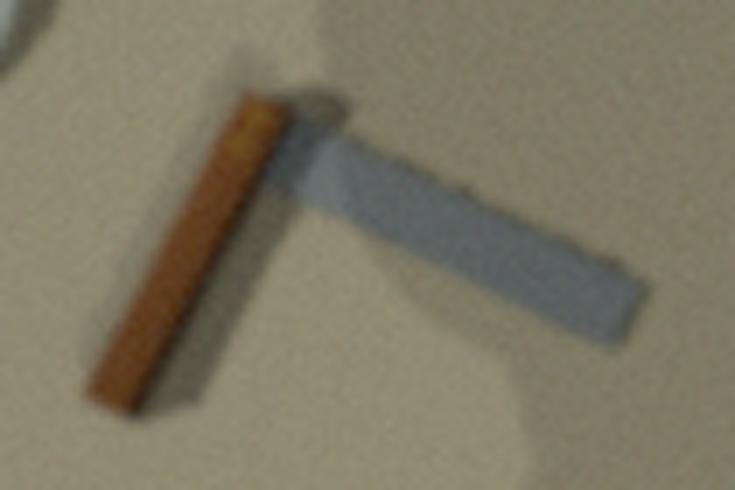

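View pics/sqs.png

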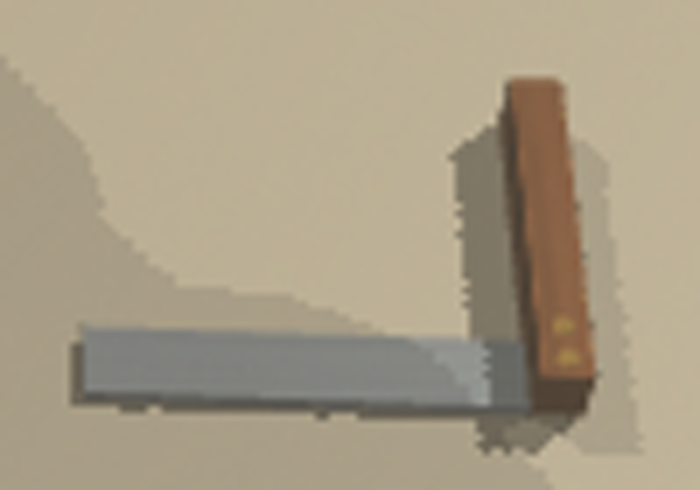

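View pics/cabs.png

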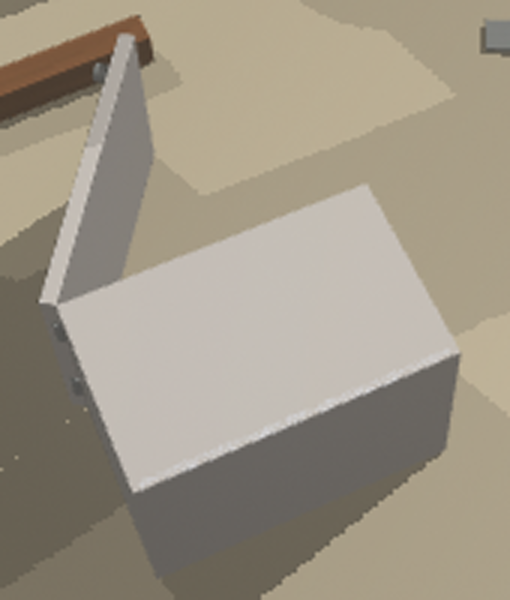

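```bash
python3 - <<'E'
from h import *
def un(p,s,o): return ((p[0]+.5)/s[0]-.5+o[0],(p[1]+.5)/s[1]-.5+o[1])
def fit(m,w):
    m=np.array(m)/1000.;w=np.array(w)[:,:2];mc,wc=m.mean(0),w.mean(0);a=m-mc;b=w-wc
    th=np.arctan2((a[:,0]*b[:,1]-a[:,1]*b[:,0]).sum(),(a*b).sum())
    R=np.array([[np.cos(th),-np.sin(th)],[np.sin(th),np.cos(th)]]);t=wc-R@mc
    return t,th,((m@R.T+t)-w)*1000
S=[((0,0),.024),((0,-20),.024),((-140,0),.024),((0,-180),.005),((-30,-180),.005)]
T=dict(top=[(248,90),(292,103),(85,397),(650,285),(615,350)],scene=[(595,378),(540,378),(563,80),(84,402),(82,328)])
par=dict(top=((7,7),(170,230)),scene=((7,7),(350,160)))
for n in T:
    w=[on(n,*un(p,*par[n]),s[1]) for p,s in zip(T[n],S)]
    t,th,r=fit([s[0] for s in S],w);print("square",n,t.round(4),round(th,4));print(r.round(1).tolist())
K=[(12,110),(150,110),(150,-110),(12,-110)]
c=dict(top=[(76,250),(70,70),(404,62),(415,248)],scene=[(367,185),(459,352),(134,490),(60,303)])
par=dict(top=((4,3.7),(310,130)),scene=((3,3),(200,200)))
for n in c:
    w=[on(n,*un(p,*par[n]),.16) for p in c[n]]
    t,th,r=fit(K,w);print("cab",n,t.round(4),round(th,4));print(r.round(1).tolist())
# door
for n,p in(("top",(225,530)),("scene",(126,36))):
    print("door free edge top",n,on(n,*un(p,*par[n]),.16).round(4))
print("bottom front-left top cam",on("top",*un((70,305),*par["top"]),0).round(4), "back-left bottom scene",on("scene",*un((446,450),*par["scene"]),0).round(4),on("scene",*un((165,577),*par["scene"]),0).round(4))
E
```

```text
square top [0.5763 0.3022] -0.4461
[[1.2, -0.5], [-2.1, -0.3], [0.2, 0.1], [0.6, 0.7], [0.2, -0.0]]
square scene [0.5766 0.3011] -0.4407
[[0.8, 0.4], [-0.0, 0.2], [-0.1, -1.2], [-1.9, 1.0], [1.2, -0.4]]
cab top [ 0.6579 -0.1557] 0.0191
[[-2.0, -0.3], [1.9, -1.0], [-0.2, 0.9], [0.3, 0.4]]
cab scene [ 0.6565 -0.1573] 0.0172
[[-1.2, 1.7], [1.0, 1.2], [0.6, -1.2], [-0.5, -1.6]]
door free edge top top [ 0.4718 -0.1385  0.16  ]
door free edge top scene [ 0.4848 -0.1563  0.16  ]
bottom front-left top cam [ 0.6712 -0.0466  0.    ] back-left bottom scene [ 0.804  -0.0444  0.    ] [ 0.8102 -0.2594  0.    ]
```

```bash
cat >> h.py <<'E'
from scipy.spatial.transform import Rotation as Ro
CAB=np.array([.657,-.1565]);CY=.018
def c2w(x,y): # cab mm -> world
    c,s=np.cos(CY),np.sin(CY);return CAB+np.array([c*x-s*y,s*x+c*y])/1000
def door(th,s,d): # point s mm from hinge, d mm out from outer face
    h=c2w(12,-110);t=th+CY;return h+np.array([-np.sin(t),np.cos(t)])*s/1000-np.array([np.cos(t),np.sin(t)])*(12+d)/1000
def rot():
    o=bot.get_obs();w,x,y,z=o["tcp_rot"];return o,Ro.from_quat([x,y,z,w]).as_matrix()
def rows(W,wid):
    o,R=rot();phi=np.arctan2(R[1,0],R[0,0]);print("t",round(o["time_s"],2),"tcp",o["tcp_pos"].round(4),"phi",round(phi,4),"F",o["wrist_force"].round(1),"w",round(o["grip_width"],4))
    for p in W:
        d=R.T@(np.array(p[:3])-o["tcp_pos"])*100;print([*d.round(2).tolist(),round((phi-p[3]+np.pi)%(2*np.pi)-np.pi,3),wid])
E
python3 - <<'E'
from h import *
rows([(*door(1.02,150,60),.20,.018),(*door(1.02,150,50),.10,.018)],0)
E
```

```text
t 0.1 tcp [ 0.1491 -0.6582  0.2306] phi 0.2228 F [-0.2 -0.1 -0.6] w 0.0854
[43.7, -31.73, 3.1, np.float64(0.205), 0]
[44.39, -32.45, 13.1, np.float64(0.205), 0]
```

Call:
{"fn": "move_arm", "kwargs": {
  "rows": [
    [43.7,-31.7,3,0.205,0],
    [43.7,-31.7,3,0.205,0],
    [43.7,-31.7,3,0.205,0],
    [43.7,-31.7,3,0.205,0],
    [43.7,-31.7,3,0.205,0],
    [43.7,-31.7,3,0.205,0],
    [43.7,-31.7,3,0.205,0],
    [43.7,-31.7,3,0.205,0],
    [43.7,-31.7,3,0.205,0],
    [44.4,-32.4,13.1,0.205,0],
    [44.4,-32.4,13.1,0.205,0],
    [44.4,-32.4,13.1,0.205,0]
  ],
  "grip_force": 40
}}

```text
time_s: 1.6
tcp_pos: [0.5092, -0.2429, 0.0971]
tcp_rot: [-0.002, 1.0, 0.009, -0.002]
wrist_force: [0.1, -0.1, 1.2]
grip_width: 0.0001
```

```bash
python3 - <<'E'
from h import *
for n in("scene","top"): cv2.imwrite(f"pics/{n}1.png",bot.read_camera(n))
rows([(*door(a,150,d),.10,.018) for a,d in((1.02,30),(1.02,18),(.9,17),(.78,17),(.66,16),(.54,15),(.42,14),(.32,14),(.24,14),(.17,13),(.12,13),(.08,13))],0)
E
```

```text
t 1.7 tcp [ 0.5108 -0.2443  0.1014] phi 0.0177 F [ 0.  -0.   0.3] w -0.0001
[0.99, -1.78, 0.14, np.float64(-0.0), 0]
[1.62, -2.81, 0.14, np.float64(-0.0), 0]
[2.42, -4.57, 0.14, np.float64(-0.0), 0]
[3.36, -6.14, 0.15, np.float64(-0.0), 0]
[4.56, -7.65, 0.15, np.float64(-0.0), 0]
[5.94, -8.99, 0.15, np.float64(-0.0), 0]
[7.48, -10.15, 0.15, np.float64(-0.0), 0]
[8.78, -10.94, 0.15, np.float64(-0.0), 0]
[9.88, -11.47, 0.15, np.float64(-0.0), 0]
[10.97, -11.88, 0.15, np.float64(-0.0), 0]
[11.69, -12.11, 0.15, np.float64(-0.0), 0]
[12.28, -12.27, 0.15, np.float64(-0.0), 0]
```

View pics/top1.png

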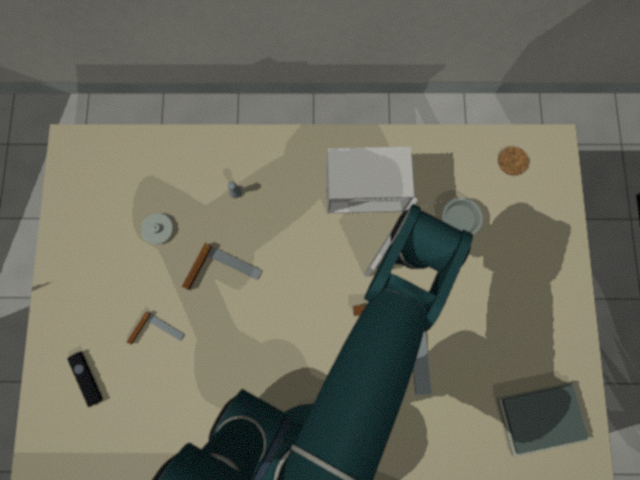

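View pics/scene1.png

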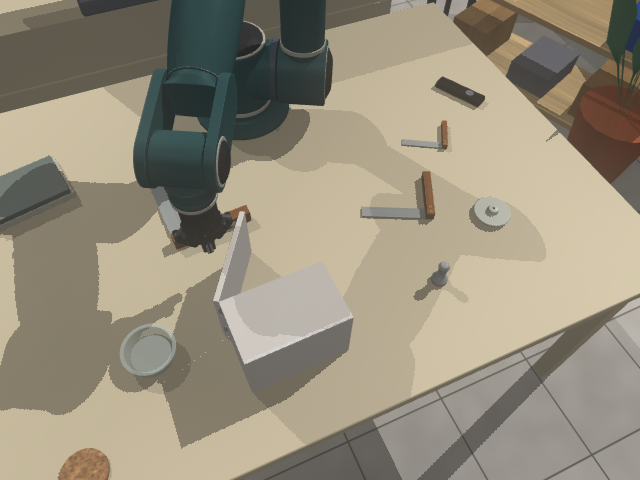

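The gripper stands on the outer side of the door (scene (205,235)) with its body above the door top. Now I push.

Call:
{"fn": "move_arm", "kwargs": {
  "rows": [
    [1.0,-1.8,0.15,0,0],
    [1.6,-2.8,0.15,0,0],
    [2.0,-3.7,0.15,0,0],
    [2.4,-4.55,0.15,0,0],
    [2.9,-5.35,0.15,0,0],
    [3.35,-6.15,0.15,0,0],
    [3.95,-6.9,0.15,0,0],
    [4.55,-7.65,0.15,0,0],
    [5.25,-8.3,0.15,0,0],
    [5.95,-9.0,0.15,0,0],
    [6.7,-9.55,0.15,0,0],
    [7.5,-10.15,0.15,0,0]
  ]
}}

```text
time_s: 3.2
tcp_pos: [0.5846, -0.1411, 0.1]
tcp_rot: [-0.0, 1.0, 0.009, 0.0]
wrist_force: [0.4, -0.2, 0.5]
grip_width: -0.0001
```

```bash
python3 - <<'E'
from h import *
rows([(*door(a,150,d),.10,.018) for a,d in((.36,14),(.30,14),(.24,13),(.18,13),(.13,13),(.09,12),(.06,12),(.04,12),(.02,12))],0)
E
```

```text
t 3.2 tcp [ 0.5846 -0.1411  0.1   ] phi 0.0177 F [ 0.4 -0.2  0.5] w -0.0001
[0.7, -0.45, -0.0, np.float64(-0.0), 0]
[1.5, -0.89, -0.0, np.float64(-0.0), 0]
[2.42, -1.31, -0.0, np.float64(-0.0), 0]
[3.27, -1.64, -0.0, np.float64(-0.0), 0]
[3.99, -1.88, 0.0, np.float64(-0.0), 0]
[4.68, -2.06, 0.0, np.float64(-0.0), 0]
[5.12, -2.16, 0.0, np.float64(-0.0), 0]
[5.42, -2.22, 0.0, np.float64(-0.0), 0]
[5.72, -2.28, 0.0, np.float64(-0.0), 0]
```

Call:
{"fn": "move_arm", "kwargs": {
  "rows": [
    [0.7,-0.45,0,0,0],
    [1.5,-0.9,0,0,0],
    [2.4,-1.3,0,0,0],
    [3.2,-1.6,0,0,0],
    [3.8,-1.85,0,0,0],
    [4.3,-2.0,0,0,0],
    [4.7,-2.1,0,0,0],
    [5.0,-2.2,0,0,0],
    [5.3,-2.2,0,0,0],
    [5.5,-2.25,0,0,0],
    [5.7,-2.3,0,0,0],
    [5.7,-2.3,0,0,0]
  ]
}}

```text
time_s: 4.7
tcp_pos: [0.6412, -0.1171, 0.1]
tcp_rot: [-0.0, 1.0, 0.009, 0.0]
wrist_force: [0.0, 0.6, 1.5]
grip_width: -0.0001
```

```bash
python3 - <<'E'
from h import *
print(bot.get_obs()["wrist_force"])
i=bot.read_camera("top");cv2.imwrite("pics/top2.png",i);cv2.imwrite("pics/top2c.png",cv2.resize(i[130:290,310:490],None,fx=4,fy=3.7))
i=bot.read_camera("scene");cv2.imwrite("pics/scene2.png",i);cv2.imwrite("pics/scene2c.png",cv2.resize(i[200:400,200:370],None,fx=3,fy=3))
rows([],0)
E
```

```text
[0.00811377 0.61148117 1.46259188]
t 4.8 tcp [ 0.6411 -0.1171  0.1   ] phi 0.0177 F [-0.1 -0.   0.3] w 0.0
```

View pics/scene2c.png

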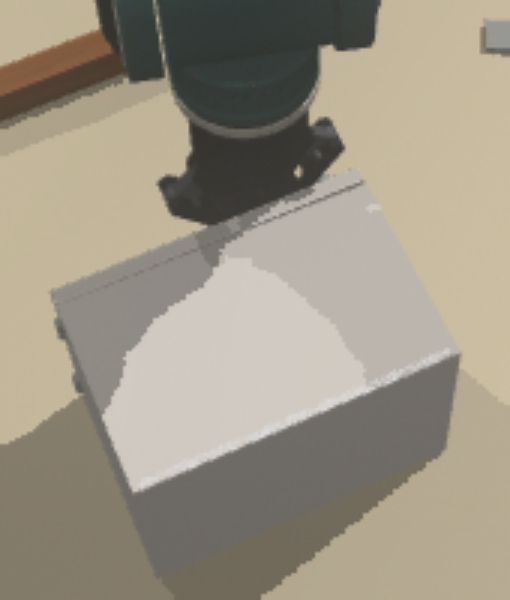

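View pics/top2c.png

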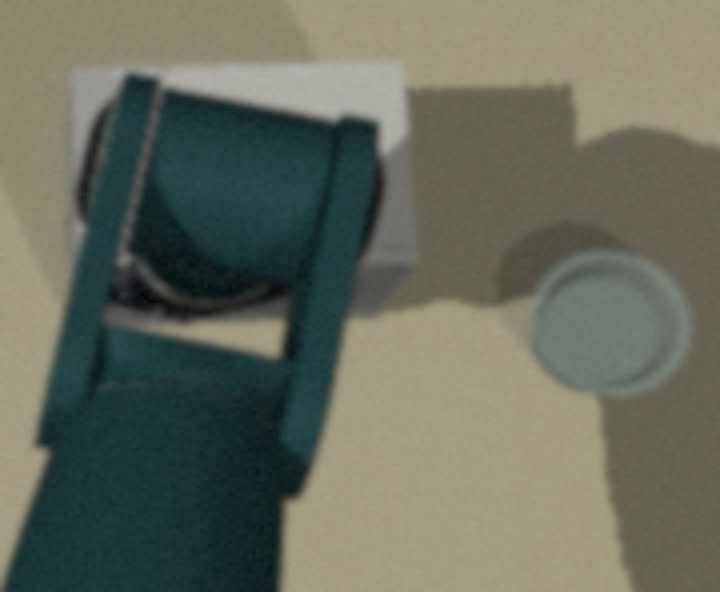

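The door is almost shut. A thin gap shows at its free edge (scene crop (355,185)). I creep forward while watching the force.

Call:
{"fn": "move_arm", "kwargs": {
  "rows": [
    [0.1,0,0,0,0],
    [0.2,0,0,0,0],
    [0.3,0,0,0,0],
    [0.3,0,0,0,0]
  ]
}}

```text
time_s: 5.3
tcp_pos: [0.6437, -0.117, 0.1]
tcp_rot: [-0.0, 1.0, 0.009, -0.0]
wrist_force: [-7.2, -0.2, 2.4]
grip_width: -0.0005
```

Call:
{"fn": "move_arm", "kwargs": {
  "rows": [
    [0.1,0,0,0,0],
    [0.2,0,0,0,0],
    [0.2,0,0,0,0]
  ]
}}

```text
time_s: 5.68
tcp_pos: [0.6437, -0.117, 0.1]
tcp_rot: [-0.0, 1.0, 0.009, -0.003]
wrist_force: [-25.2, 0.9, 10.7]
grip_width: 0.0
```

Contact with the hard stop: the tool stopped at x=0.6437 while the force rose from 7 to 25 N. Next I back off and rise.

Call:
{"fn": "move_arm", "kwargs": {
  "rows": [
    [-0.5,0,0,0,0],
    [-3,0,0,0,0],
    [-7,0,0,0,8],
    [-12,0,-4,0,8],
    [-14,-6,-12,0,8],
    [-14,-12,-14,0,8],
    [-14,-18,-14,0,8],
    [-14,-24,-14,0,8],
    [-14,-30,-14,0,8],
    [-14,-36,-12,0,8],
    [-14,-42,-10,0,8],
    [-14,-42,-8,0,8]
  ]
}}

```text
time_s: 7.18
tcp_pos: [0.4962, 0.3033, 0.1811]
tcp_rot: [-0.001, 1.0, 0.01, -0.002]
wrist_force: [0.3, -0.4, -0.5]
grip_width: 0.0796
```

```bash
python3 - <<'E'
from h import *
i=bot.read_camera("top");cv2.imwrite("pics/top3.png",i);cv2.imwrite("pics/top3c.png",cv2.resize(i[135:225,320:425],None,fx=7,fy=6,interpolation=cv2.INTER_CUBIC))
i=bot.read_camera("scene");cv2.imwrite("pics/scene3.png",i);cv2.imwrite("pics/scene3c.png",cv2.resize(i[250:400,210:360],None,fx=4,fy=4,interpolation=cv2.INTER_CUBIC))
rows([],0)
E
```

```text
t 7.28 tcp [0.4952 0.3019 0.1779] phi 0.0207 F [-0.9 -0.6  0. ] w 0.08
```

View pics/scene3c.png

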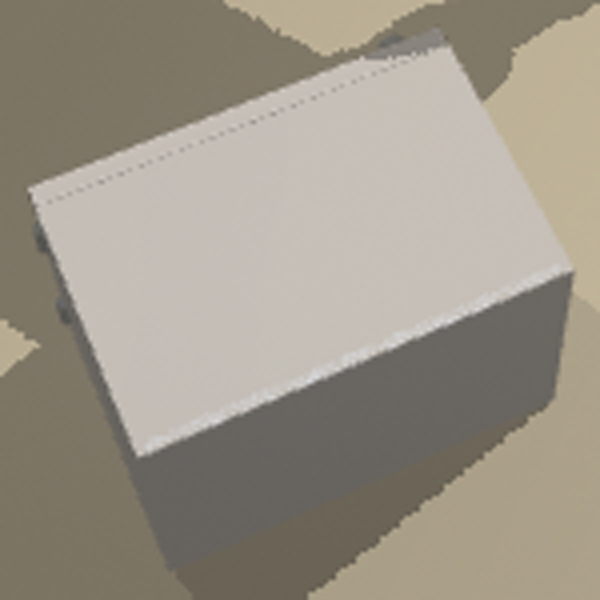

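View pics/top3c.png

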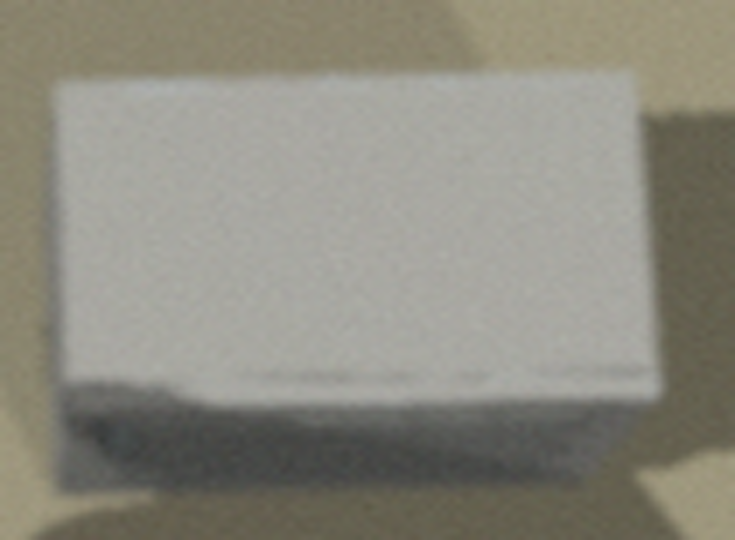

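View pics/top3.png

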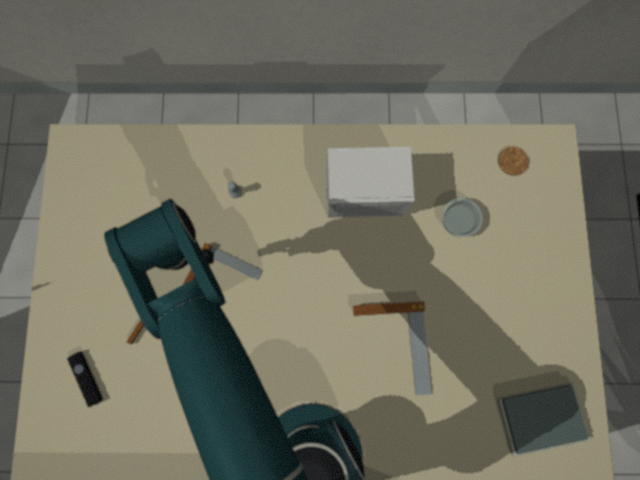

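The door is shut, with a uniform hairline seam across the cabinet top. I refine the cabinet pose with sub-pixel edges of its top.

```bash
cat >> h.py <<'E'
def edge(n,I,a,b,pol=None,hw=5,N=60,lo=.08,hi=.92):
    """sub-pixel gradient peaks across segment a-b (pixels); returns robust line endpoints"""
    g=cv2.GaussianBlur(cv2.cvtColor(I,cv2.COLOR_BGR2GRAY),(3,3),.7).astype(np.float32);a=np.array(a,float);b=np.array(b,float)
    d=(b-a)/np.linalg.norm(b-a);nn=np.array([-d[1],d[0]]);s=np.arange(-hw,hw+.01,.2);T=np.linspace(lo,hi,N);off=[];
    for t in T:
        P=a+(b-a)*t+s[:,None]*nn
        v=cv2.remap(g,P[:,0].astype(np.float32)[None],P[:,1].astype(np.float32)[None],cv2.INTER_LINEAR)[0]
        q=np.gradient(v)*(pol or 1); q=np.abs(q) if pol is None else q
        k=np.clip(q,0,None)**2; j=np.argmax(q); m=np.abs(np.arange(len(s))-j)<=6; off.append((s*k*m).sum()/max((k*m).sum(),1e-9))
    off=np.array(off);w=np.ones(N,bool)
    for _ in range(5):
        p=np.polyfit(T[w],off[w],1);r=off-np.polyval(p,T);w=np.abs(r)<max(.25,2*np.median(np.abs(r)))
    return a+nn*np.polyval(p,0),b+nn*np.polyval(p,1),round(float(np.std(r[w])),2),int(w.sum())
E
python3 - <<'E'
from h import *
K=dict(FL=(0,110),BL=(150,110),BR=(150,-110),FR=(0,-110))
for n in("top","scene"):
    I=cv2.imread(f"pics/{n}3.png")
    P={k:proj(n,[*c2w(*v),.16]) for k,v in K.items()}
    L={}
    for e in("FL-BL","BL-BR","BR-FR","FR-FL"):
        i,j=e.split("-");a,b,s,c=edge(n,I,P[i],P[j]);wa,wb=on(n,*a,.16)[:2],on(n,*b,.16)[:2]
        L[e]=(wa,wb)
        # in cab coordinates
        cs=[]
        for w in(wa,wb):
            d=(w-CAB)*1000;cs.append((d[0]*np.cos(CY)+d[1]*np.sin(CY),-d[0]*np.sin(CY)+d[1]*np.cos(CY)))
        print(n,e,np.round(cs,1).tolist(),s,c)
E
```

```text
top FL-BL [[-0.0, 110.7], [150.0, 111.0]] 0.12 53
top BL-BR [[151.1, 110.0], [152.2, -110.1]] 0.12 46
top BR-FR [[150.0, -109.3], [0.0, -110.8]] 0.12 50
top FR-FL [[0.7, -110.0], [0.5, 110.0]] 0.13 36
scene FL-BL [[0.3, 107.7], [150.1, 109.0]] 0.08 59
scene BL-BR [[148.9, 110.1], [150.4, -110.0]] 0.09 60
scene BR-FR [[150.0, -111.2], [0.0, -112.2]] 0.09 60
scene FR-FL [[0.7, -110.0], [-0.7, 110.1]] 0.09 52
```

```bash
sed -i 's/^CAB=.*/CAB=np.array([.657,-.1571]);CY=.0225/' h.py; cat >> h.py <<'E'
SQ=np.array([.5765,.3015]);SY=-.443
def s2w(x,y,SQ=SQ,SY=SY):
    c,s=np.cos(SY),np.sin(SY);return SQ+np.array([c*x-s*y,s*x+c*y])/1000
E
python3 - <<'E'
from h import *
g=s2w(-75,-10)
rows([(*g,.09,SY),(*g,.03,SY),(*g,.004,SY)],5)
E
```

```text
t 7.28 tcp [0.4952 0.3019 0.1779] phi 0.0207 F [-0.9 -0.6  0. ] w 0.08
[1.06, -2.25, 8.78, np.float64(0.464), 5]
[1.12, -2.26, 14.78, np.float64(0.464), 5]
[1.14, -2.26, 17.38, np.float64(0.464), 5]
```

Call:
{"fn": "move_arm", "kwargs": {
  "rows": [
    [1.05,-2.25,5,0.464,6],
    [1.05,-2.25,8.8,0.464,6],
    [1.05,-2.25,8.8,0.464,6],
    [1.05,-2.25,8.8,0.464,6],
    [1.05,-2.25,8.8,0.464,6]
  ]
}}

```text
time_s: 7.9
tcp_pos: [0.505, 0.3243, 0.091]
tcp_rot: [0.001, 0.976, -0.219, -0.004]
wrist_force: [0.1, 0.5, -0.4]
grip_width: 0.0599
```

```bash
python3 - <<'E'
from h import *
i=bot.read_camera("scene");cv2.imwrite("pics/scene4.png",cv2.resize(i[110:260,340:490],None,fx=4,fy=4,interpolation=cv2.INTER_CUBIC))
g=s2w(-75,-10)
rows([(*g,.03,SY),(*g,.004,SY)],5)
E
```

```text
t 7.95 tcp [0.5049 0.3244 0.0909] phi -0.4419 F [-0.1  1.1 -0.6] w 0.0596
[-0.0, -0.02, 6.09, np.float64(0.001), 5]
[0.02, -0.03, 8.69, np.float64(0.001), 5]
```

View pics/scene4.png

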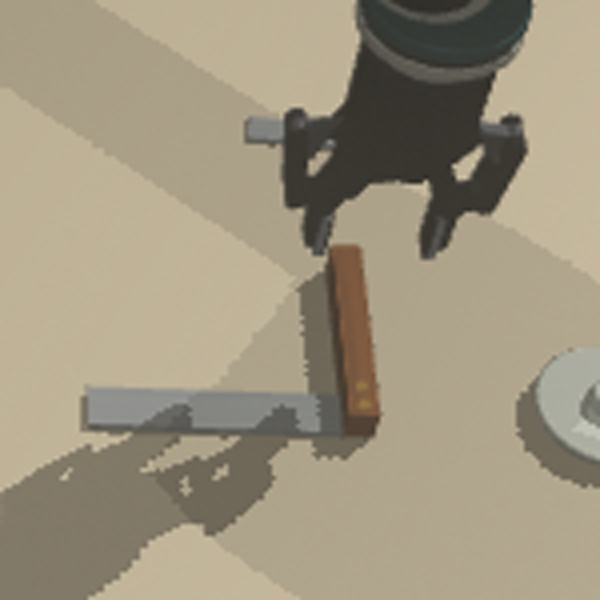

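The open jaws straddle the stock line (crop fingertips (318,250) and (430,255)). Descend and grip.

Call:
{"fn": "move_arm", "kwargs": {
  "rows": [
    [0,0,3,0,6],
    [0,0,6,0,6],
    [0,0,7.5,0,6],
    [0,0,8.5,0,6],
    [0,0,8.5,0,6],
    [0,0,8.5,0,4],
    [0,0,8.5,0,2.5],
    [0,0,8.5,0,1.5],
    [0,0,8.5,0,1],
    [0,0,8.5,0,1],
    [0,0,8.5,0,1]
  ],
  "grip_force": 60
}}

```text
time_s: 9.32
tcp_pos: [0.5047, 0.3247, 0.007]
tcp_rot: [0.0, 0.976, -0.219, -0.004]
wrist_force: [-1.4, -0.7, 5.2]
grip_width: 0.0185
```

```bash
python3 - <<'E'
from h import *
i=bot.read_camera("scene");cv2.imwrite("pics/scene5.png",cv2.resize(i[110:260,340:490],None,fx=4,fy=4,interpolation=cv2.INTER_CUBIC))
rows([],0)
E
```

```text
t 9.38 tcp [0.5047 0.3247 0.007 ] phi -0.4419 F [-0.4  1.1  5.8] w 0.018
```

View pics/scene5.png

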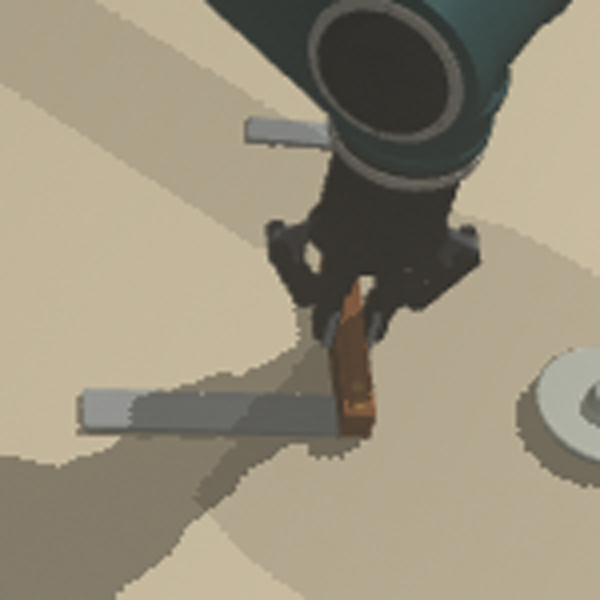

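```bash
python3 - <<'E'
from h import *
print(on("top",235,195,0),on("scene",440,283,0))
a=c2w(-105,100);g=bot.get_obs()["tcp_pos"][:2]
rows([(*g,.047,SY),(*a,.047,CY),(*a,.012,CY)],1)
E
```

```text
[0.72265512 0.22551218 0.        ] [0.74120723 0.22174544 0.        ]
t 9.38 tcp [0.5047 0.3247 0.007 ] phi -0.4419 F [-0.4  1.1  5.8] w 0.018
[-0.03, 0.01, -4.0, np.float64(0.001), 1]
[20.48, 32.81, -4.07, np.float64(-0.464), 1]
[20.51, 32.8, -0.57, np.float64(-0.464), 1]
```

Call:
{"fn": "move_arm", "kwargs": {
  "rows": [
    [0,0,-1,0,1],
    [0,0,-2.5,0,1],
    [0,0,-4,0,1],
    [2.3,3.6,-4,-0.05,1],
    [4.6,7.3,-4,-0.1,1],
    [6.9,10.9,-4,-0.16,1],
    [9.2,14.6,-4,-0.22,1],
    [11.5,18.2,-4,-0.28,1],
    [13.8,21.9,-4,-0.34,1],
    [16.1,25.5,-4,-0.4,1],
    [18.3,29.2,-4,-0.464,1],
    [20.5,32.8,-4,-0.464,1]
  ]
}}

```text
time_s: 10.88
tcp_pos: [0.5502, -0.061, 0.0474]
tcp_rot: [-0.0, 1.0, 0.012, -0.003]
wrist_force: [0.2, 0.2, -1.2]
grip_width: 0.0186
```

Call:
{"fn": "move_arm", "kwargs": {
  "rows": [
    [0,0,0,0,1],
    [0,0,0,0,1]
  ]
}}

```text
time_s: 11.12
tcp_pos: [0.5503, -0.0608, 0.0481]
tcp_rot: [-0.0, 1.0, 0.011, -0.003]
wrist_force: [-0.5, 0.7, -0.8]
grip_width: 0.0187
```

```bash
python3 - <<'E'
from h import *
i=bot.read_camera("scene");cv2.imwrite("pics/scene6.png",i)
i=bot.read_camera("top");cv2.imwrite("pics/top6.png",i);cv2.imwrite("pics/top6c.png",cv2.resize(i[140:300,300:440],None,fx=3.7,fy=3.7,interpolation=cv2.INTER_CUBIC))
a=c2w(-105,100)
rows([(*a,.047,CY),(*a,.012,CY)],1)
E
```

```text
t 11.22 tcp [ 0.5502 -0.0601  0.0478] phi 0.0238 F [-0.1  0.6 -1.7] w 0.0189
[-0.04, -0.06, 0.08, np.float64(0.001), 1]
[-0.02, -0.06, 3.58, np.float64(0.001), 1]
```

View pics/scene6.png

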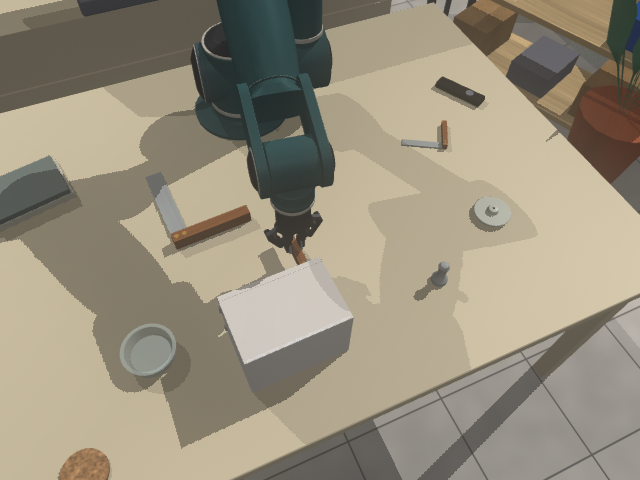

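View pics/top6c.png

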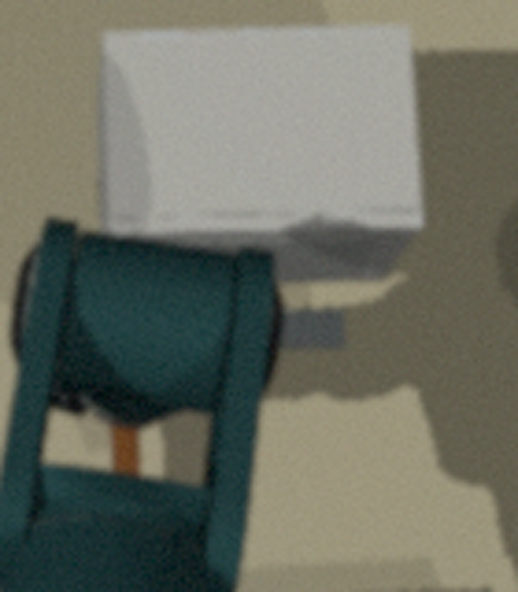

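Call:
{"fn": "move_arm", "kwargs": {
  "rows": [
    [0,-0.06,1.5,0,1],
    [0,-0.06,3,0,1],
    [0,-0.06,3.7,0,1],
    [0,-0.06,4,0,1],
    [0,-0.06,4,0,1]
  ]
}}

```text
time_s: 11.85
tcp_pos: [0.5501, -0.0595, 0.0078]
tcp_rot: [-0.0, 1.0, 0.012, -0.003]
wrist_force: [0.0, -0.6, -1.6]
grip_width: 0.0185
```

```bash
python3 - <<'E'
from h import *
i=bot.read_camera("top");cv2.imwrite("pics/top7c.png",cv2.resize(i[180:260,310:420],None,fx=6,fy=6,interpolation=cv2.INTER_CUBIC));cv2.imwrite("pics/top7.png",i)
rows([(*c2w(-78,100),.008,CY),(*c2w(-75,100),.008,CY)],1)
E
```

```text
t 11.9 tcp [ 0.5501 -0.0596  0.008 ] phi 0.0238 F [-0.1 -0.6 -1. ] w 0.0184
[2.67, -0.0, -0.01, np.float64(0.001), 1]
[2.97, -0.0, -0.01, np.float64(0.001), 1]
```

View pics/top7c.png

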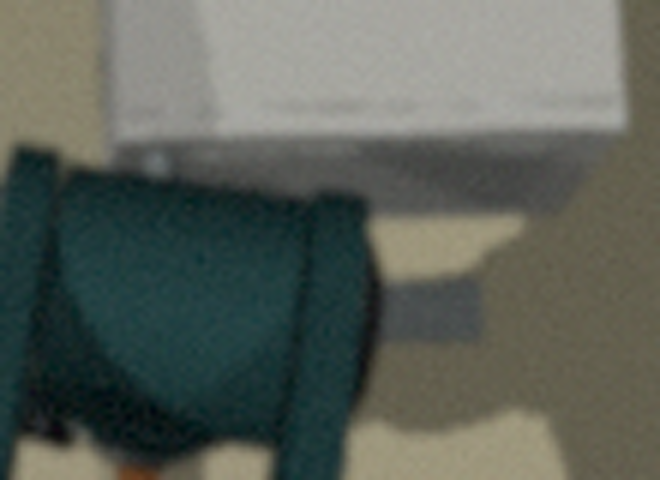

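Blade outer edge stands about 30 mm off the door (crop rows 210 to 278). Advance, then creep to contact.

Call:
{"fn": "move_arm", "kwargs": {
  "rows": [
    [0.7,0,0.05,0,1],
    [1.4,0,0.05,0,1],
    [2.0,0,0.05,0,1],
    [2.3,0,0.05,0,1],
    [2.5,0,0.05,0,1],
    [2.5,0,0.05,0,1]
  ]
}}

```text
time_s: 12.65
tcp_pos: [0.5751, -0.0589, 0.0074]
tcp_rot: [-0.0, 1.0, 0.012, -0.003]
wrist_force: [0.2, 0.2, -0.7]
grip_width: 0.0186
```

Call:
{"fn": "move_arm", "kwargs": {
  "rows": [
    [0.1,0,0,0,1],
    [0.2,0,0,0,1],
    [0.2,0,0,0,1]
  ]
}}

```text
time_s: 13.02
tcp_pos: [0.5772, -0.0589, 0.0074]
tcp_rot: [-0.0, 1.0, 0.012, -0.003]
wrist_force: [-0.5, 0.2, -0.8]
grip_width: 0.0183
```

Call:
{"fn": "move_arm", "kwargs": {
  "rows": [
    [0.1,0,0,0,1],
    [0.2,0,0,0,1],
    [0.2,0,0,0,1]
  ]
}}

```text
time_s: 13.4
tcp_pos: [0.5792, -0.0589, 0.0074]
tcp_rot: [-0.0, 1.0, 0.012, -0.003]
wrist_force: [-0.0, -0.1, -1.3]
grip_width: 0.0186
```

Call:
{"fn": "move_arm", "kwargs": {
  "rows": [
    [0.1,0,0.05,0,1],
    [0.2,0,0.05,0,1],
    [0.2,0,0.05,0,1]
  ]
}}

```text
time_s: 13.78
tcp_pos: [0.5813, -0.0588, 0.007]
tcp_rot: [-0.0, 1.0, 0.012, -0.003]
wrist_force: [-2.2, 0.9, 3.7]
grip_width: 0.0186
```

Call:
{"fn": "move_arm", "kwargs": {
  "rows": [
    [0.1,0,0,0,1],
    [0.2,0,0,0,1],
    [0.2,0,0,0,1]
  ]
}}

```text
time_s: 14.15
tcp_pos: [0.5814, -0.0587, 0.007]
tcp_rot: [-0.001, 1.0, 0.012, -0.005]
wrist_force: [-23.9, 0.8, 16.0]
grip_width: 0.0184
```

Contact: the tool stopped at x=0.5813 and the force rose to 24 N. I relax, release, lift and look.

Call:
{"fn": "move_arm", "kwargs": {
  "rows": [
    [0,0,0,0,1],
    [0,0,-0.05,0,1],
    [0,0,-0.05,0,2.5],
    [0,0,-0.05,0,4],
    [0,0,-0.05,0,4.5],
    [0,0,-1,0,5],
    [0,0,-3,0,5],
    [-1,0,-6,0,5],
    [-5,0,-10,0,5],
    [-5,-5,-14,0,5],
    [-5,-10,-16,0,5],
    [-5,-16,-16,0,5]
  ]
}}

```text
time_s: 15.65
tcp_pos: [0.5299, 0.1012, 0.1718]
tcp_rot: [-0.001, 1.0, 0.011, -0.003]
wrist_force: [1.1, 0.1, -1.0]
grip_width: 0.0497
```

Call:
{"fn": "move_arm", "kwargs": {
  "rows": [
    [0,-6,0,0,5],
    [0,-12,0,0,5],
    [0,-18,0,0,5],
    [0,-18,0,0,5]
  ]
}}

```text
time_s: 16.15
tcp_pos: [0.5252, 0.2845, 0.1735]
tcp_rot: [-0.001, 1.0, 0.013, -0.002]
wrist_force: [-0.1, 0.4, -0.2]
grip_width: 0.0501
```

```bash
python3 - <<'E'
from h import *
i=bot.read_camera("top");cv2.imwrite("pics/top8c.png",cv2.resize(i[190:290,315:415],None,fx=6,fy=6,interpolation=cv2.INTER_CUBIC));cv2.imwrite("pics/top8.png",i)
i=bot.read_camera("scene");cv2.imwrite("pics/scene8.png",i);cv2.imwrite("pics/scene8c.png",cv2.resize(i[200:300,210:360],None,fx=5,fy=5,interpolation=cv2.INTER_CUBIC))
rows([],1)
E
```

```text
t 16.25 tcp [0.5257 0.2815 0.1733] phi 0.0238 F [ 0.2 -0.6 -0.3] w 0.0498
```

View pics/top8c.png

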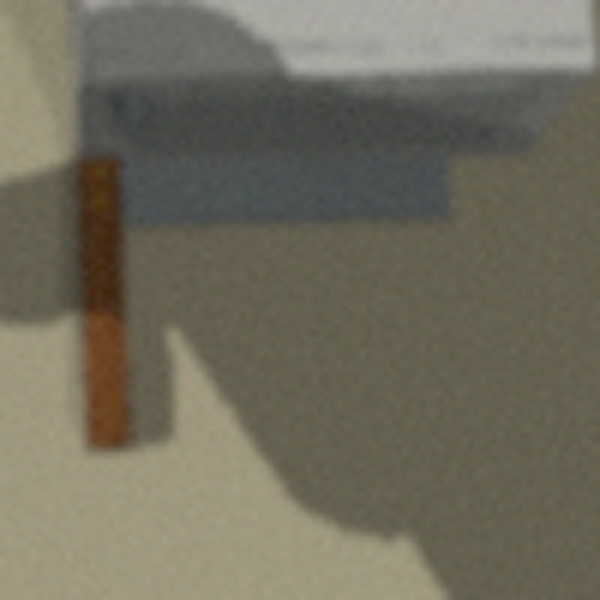

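View pics/scene8c.png

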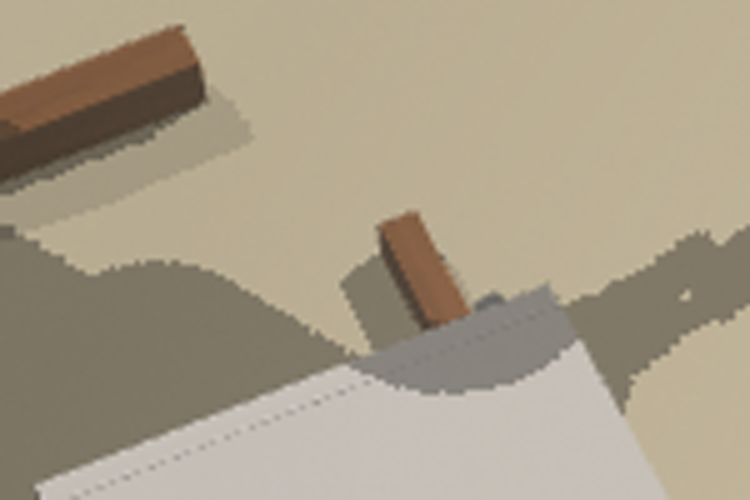

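```bash
cat > chk.py <<'E'
from h import *
import sys
def cab(w):
    d=(np.array(w[:2])-CAB)*1000;return np.array([d[0]*np.cos(CY)+d[1]*np.sin(CY),-d[0]*np.sin(CY)+d[1]*np.cos(CY)])
k=sys.argv[1]
I=cv2.imread(f"pics/top{k}.png")
def E(nm,n,I,a,b,z,**kw):
    p,q,s,c=edge(n,I,proj(n,[*c2w(*a),z]),proj(n,[*c2w(*b),z]),**kw)
    A,B=cab(on(n,*p,z)),cab(on(n,*q,z));d=B-A;print(f"{nm:28s}",A.round(1),B.round(1),"dir off",round(float(np.degrees((np.arctan2(d[1],d[0])-np.arctan2(b[1]-a[1],b[0]-a[0])))),2),s,c)
E("stock left foot z0","top",I,(0,110),(-140,110),0.0,hw=3.5,lo=.1,hi=.95)
E("stock left top z24","top",I,(0,110),(-140,110),.024,hw=3.5,lo=.1,hi=.95)
E("stock right top z24","top",I,(0,90),(-140,90),.024,hw=3.5,lo=.3,hi=.95)
E("stock end top z24","top",I,(-140,110),(-140,90),.024,hw=4,lo=.1,hi=.9)
E("blade inner z5","top",I,(-30,88),(-30,-70),.005,hw=3.5,lo=.05,hi=.95)
E("blade toe z5","top",I,(-30,-70),(0,-70),.005,hw=4,lo=.1,hi=.8)
E("door foot right part z2","top",I,(0,-72),(0,-105),.002,hw=4)
E("cab top left z160","top",I,(0,110),(150,110),.16)
E("cab top right z160","top",I,(0,-110),(150,-110),.16)
E("cab top front z160","top",I,(0,-110),(0,110),.16)
E("cab top back z160","top",I,(150,-110),(150,110),.16)
S=cv2.imread(f"pics/scene{k}.png")
E("S stock left top","scene",S,(-85,110),(-140,110),.024,hw=4)
E("S stock right top","scene",S,(-95,90),(-140,90),.024,hw=4)
E("S stock end top","scene",S,(-140,110),(-140,90),.024,hw=4,lo=.1,hi=.9)
E("S cab top left","scene",S,(0,110),(150,110),.16)
E("S cab top right","scene",S,(0,-110),(150,-110),.16)
# door left vertical edge: foot and top, subpixel in top cam
a=proj("top",[*c2w(0,110),.002]);b=proj("top",[*c2w(0,110),.16]);p,q,s,c=edge("top",I,a,b,hw=3.5,lo=.15,hi=.85)
print("door left vertical foot",cab(on("top",*p,.002)).round(1),"top",cab(on("top",*q,.16)).round(1),s,c)
E
python3 chk.py 8
```

```text
stock left foot z0           [ -0.  110.7] [-140.  109.] dir off -359.3 0.13 49
stock left top z24           [ -0.  111.6] [-140.   110.1] dir off -359.37 0.16 49
stock right top z24          [-0.  90.5] [-140.    87.5] dir off -358.77 0.15 43
stock end top z24            [-142.5  110. ] [-142.5   90. ] dir off 0.02 0.1 60
blade inner z5               [-32.1  88. ] [-30.3 -70. ] dir off 0.65 0.15 49
blade toe z5                 [-30.  -70.3] [  0.  -70.3] dir off 0.04 0.09 46
door foot right part z2      [  2.4 -72.1] [   1.9 -105.1] dir off -0.89 0.1 59
cab top left z160            [ -0.  110.7] [150.  111.2] dir off 0.19 0.12 48
cab top right z160           [   0.  -110.1] [ 150.  -109.1] dir off 0.39 0.14 49
cab top front z160           [   0.5 -110. ] [-1.0e-01  1.1e+02] dir off 0.16 0.12 40
cab top back z160            [ 151.2 -110. ] [150.8 110. ] dir off 0.1 0.1 43
S stock left top             [-84.7 107.6] [-139.5  106.3] dir off -358.71 0.12 54
S stock right top            [-94.   81.6] [-138.9   82.3] dir off -0.86 0.08 48
S stock end top              [-140.6  110.1] [-140.8   90.1] dir off -0.47 0.06 60
S cab top left               [  0.3 108.3] [150.1 108.8] dir off 0.21 0.12 53
S cab top right              [   0.  -111.7] [ 150.  -111.2] dir off 0.16 0.09 60
door left vertical foot [  0. 110.] top [  0.8 115. ] 0.1 59
```

The square is down, but the blade reads about 0.6° off parallel: its toe touches and the heel stands about 1.5 mm off the door. The side line agrees within about 0.5 mm in each view. I'll nudge the stock's end squarely toward the door with closed fingers.

```bash
python3 - <<'E'
from h import *
a=c2w(-185,100)
rows([(*a,.12,CY),(*a,.01,CY),(*c2w(-165,100),.01,CY),(*c2w(-155,100),.01,CY)],0)
E
```

```text
t 16.25 tcp [0.5257 0.2815 0.1733] phi 0.0238 F [ 0.2 -0.6 -0.3] w 0.0498
[-6.39, 34.14, 5.29, np.float64(0.001), 0]
[-6.34, 34.16, 16.29, np.float64(0.001), 0]
[-4.34, 34.17, 16.28, np.float64(0.001), 0]
[-3.34, 34.17, 16.28, np.float64(0.001), 0]
```

Call:
{"fn": "move_arm", "kwargs": {
  "rows": [
    [-2,6,2,0,0],
    [-4,12,4,0,0],
    [-6.4,18,5,0,0],
    [-6.4,24,5,0,0],
    [-6.4,30,5,0,0],
    [-6.4,34.15,5,0,0],
    [-6.4,34.15,9,0,0],
    [-6.4,34.15,13,0,0],
    [-6.4,34.15,15.5,0,0],
    [-6.4,34.15,16.3,0,0],
    [-6.4,34.15,16.3,0,0],
    [-6.4,34.15,16.3,0,0]
  ]
}}

```text
time_s: 17.75
tcp_pos: [0.4698, -0.0615, 0.0113]
tcp_rot: [-0.001, 1.0, 0.012, -0.001]
wrist_force: [0.0, -0.7, -0.4]
grip_width: -0.0002
```

```bash
python3 - <<'E'
from h import *
i=bot.read_camera("scene");cv2.imwrite("pics/scene9c.png",cv2.resize(i[150:300,210:360],None,fx=4,fy=4,interpolation=cv2.INTER_CUBIC))
rows([(*c2w(-157,100),.01,CY)],0)
E
```

```text
t 17.8 tcp [ 0.4698 -0.0614  0.0112] phi 0.0237 F [-0.1 -0.1  0.7] w -0.0001
[2.8, -0.01, 0.11, np.float64(0.001), 0]
```

View pics/scene9c.png

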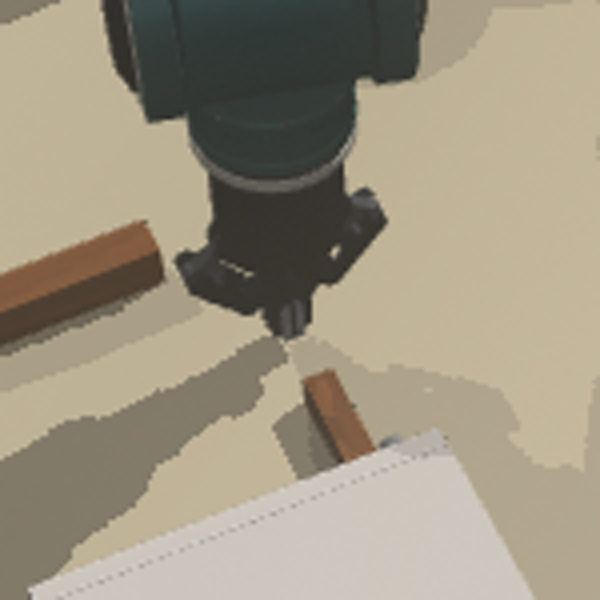

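The closed fingers (crop (292,330)) are lined up with the stock's end (320,375). Advance and creep.

Call:
{"fn": "move_arm", "kwargs": {
  "rows": [
    [0.7,0,0,0,0],
    [1.4,0,0,0,0],
    [2.0,0,0,0,0],
    [2.4,0,0,0,0],
    [2.6,0,0,0,0],
    [2.6,0,0,0,0]
  ]
}}

```text
time_s: 18.55
tcp_pos: [0.4958, -0.0608, 0.0111]
tcp_rot: [-0.001, 1.0, 0.012, -0.001]
wrist_force: [-0.5, 0.0, -0.9]
grip_width: 0.0003
```

Call:
{"fn": "move_arm", "kwargs": {
  "rows": [
    [0.1,0,0,0,0],
    [0.2,0,0,0,0],
    [0.2,0,0,0,0]
  ]
}}

```text
time_s: 18.92
tcp_pos: [0.4978, -0.0607, 0.0111]
tcp_rot: [-0.001, 1.0, 0.012, -0.001]
wrist_force: [0.2, -0.7, 1.0]
grip_width: -0.0002
```

Call:
{"fn": "move_arm", "kwargs": {
  "rows": [
    [0.1,0,0,0,0],
    [0.2,0,0,0,0],
    [0.2,0,0,0,0]
  ]
}}

```text
time_s: 19.3
tcp_pos: [0.4999, -0.0607, 0.0111]
tcp_rot: [-0.001, 1.0, 0.012, -0.001]
wrist_force: [0.1, 0.6, -0.2]
grip_width: 0.0002
```

Call:
{"fn": "move_arm", "kwargs": {
  "rows": [
    [0.1,0,0,0,0],
    [0.2,0,0,0,0],
    [0.2,0,0,0,0]
  ]
}}

```text
time_s: 19.68
tcp_pos: [0.5019, -0.0606, 0.0111]
tcp_rot: [-0.001, 1.0, 0.012, -0.001]
wrist_force: [1.7, -0.2, 0.0]
grip_width: 0.0003
```

Call:
{"fn": "move_arm", "kwargs": {
  "rows": [
    [0.1,0,0,0,0],
    [0.15,0,0,0,0],
    [0.15,0,0,0,0]
  ]
}}

```text
time_s: 20.05
tcp_pos: [0.5034, -0.0606, 0.011]
tcp_rot: [-0.001, 1.0, 0.012, -0.001]
wrist_force: [0.5, -0.1, 0.5]
grip_width: 0.0002
```

Call:
{"fn": "move_arm", "kwargs": {
  "rows": [
    [0.1,0,0,0,0],
    [0.15,0,0,0,0],
    [0.15,0,0,0,0]
  ]
}}

```text
time_s: 20.42
tcp_pos: [0.5048, -0.0605, 0.011]
tcp_rot: [-0.001, 1.0, 0.012, -0.002]
wrist_force: [-3.5, -0.3, 2.9]
grip_width: 0.0004
```

Call:
{"fn": "move_arm", "kwargs": {
  "rows": [
    [0.05,0,0,0,0],
    [0.1,0,0,0,0],
    [0.1,0,0,0,0]
  ]
}}

```text
time_s: 20.8
tcp_pos: [0.5049, -0.0605, 0.011]
tcp_rot: [-0.001, 1.0, 0.012, -0.003]
wrist_force: [-13.0, 0.4, 8.4]
grip_width: 0.0
```

Call:
{"fn": "move_arm", "kwargs": {
  "rows": [
    [0.05,0,0,0,0],
    [0.1,0,0,0,0],
    [0.1,0,0,0,0]
  ]
}}

```text
time_s: 21.18
tcp_pos: [0.5049, -0.0605, 0.011]
tcp_rot: [-0.001, 1.0, 0.012, -0.004]
wrist_force: [-13.7, 0.2, 11.4]
grip_width: 0.0001
```

It is blocked at x=0.5049 with 13 N. Retract and look.

Call:
{"fn": "move_arm", "kwargs": {
  "rows": [
    [-0.5,0,0,0,0],
    [-2.5,0,0,0,0],
    [-4,0,-3,0,0],
    [-4,0,-9,0,0],
    [-4,-4,-14,0,0],
    [-4,-10,-16,0,0],
    [-4,-16,-16,0,0],
    [-4,-22,-16,0,0],
    [-4,-28,-16,0,0],
    [-4,-34,-16,0,0],
    [-4,-38,-16,0,0],
    [-4,-38,-16,0,0]
  ]
}}

```text
time_s: 22.68
tcp_pos: [0.4567, 0.3203, 0.1715]
tcp_rot: [-0.001, 1.0, 0.013, -0.004]
wrist_force: [0.0, -0.5, 0.2]
grip_width: 0.0002
```

```bash
python3 - <<'E'
from h import *
i=bot.read_camera("top");cv2.imwrite("pics/top10c.png",cv2.resize(i[190:290,315:415],None,fx=6,fy=6,interpolation=cv2.INTER_CUBIC));cv2.imwrite("pics/top10.png",i)
i=bot.read_camera("scene");cv2.imwrite("pics/scene10.png",i)
rows([],1)
E
python3 chk.py 10
```

```text
t 22.77 tcp [0.4571 0.3181 0.1717] phi 0.0246 F [-0.8 -0.8 -0.7] w -0.0
stock left foot z0           [ -0.  110.2] [-140.  110.] dir off -359.91 0.24 50
stock left top z24           [ -0.  110.9] [-140.  111.] dir off -0.03 0.2 46
stock right top z24          [-0.  91.2] [-140.    89.1] dir off -359.16 0.12 48
stock end top z24            [-142.2  110. ] [-142.8   90. ] dir off -1.59 0.12 49
blade inner z5               [-32.2  88. ] [-30.7 -70. ] dir off 0.55 0.19 37
blade toe z5                 [-30.2 -65.2] [  0.4 -82.6] dir off -29.69 0.94 55
door foot right part z2      [  3.2 -72.1] [   1.5 -105.1] dir off -2.87 0.1 44
cab top left z160            [ -0.  111.2] [150. 111.] dir off -0.05 0.13 53
cab top right z160           [  -0. -110.] [ 150.  -109.1] dir off 0.32 0.12 49
cab top front z160           [   0.3 -110. ] [1.0e-01 1.1e+02] dir off 0.06 0.11 49
cab top back z160            [ 151.4 -110.1] [151. 110.] dir off 0.09 0.13 48
S stock left top             [-84.9 109.5] [-139.4  106.1] dir off -356.51 0.12 48
S stock right top            [-94.   81.9] [-138.9   81.9] dir off -359.99 0.07 47
S stock end top              [-140.7  110.1] [-140.5   90.1] dir off 0.59 0.05 60
S cab top left               [  0.2 108.4] [150.1 108.8] dir off 0.18 0.11 58
S cab top right              [   0.  -111.6] [ 150.  -111.2] dir off 0.16 0.09 60
door left vertical foot [  0. 110.] top [1.000e-01 1.107e+02] 0.14 47
```

View pics/top10c.png

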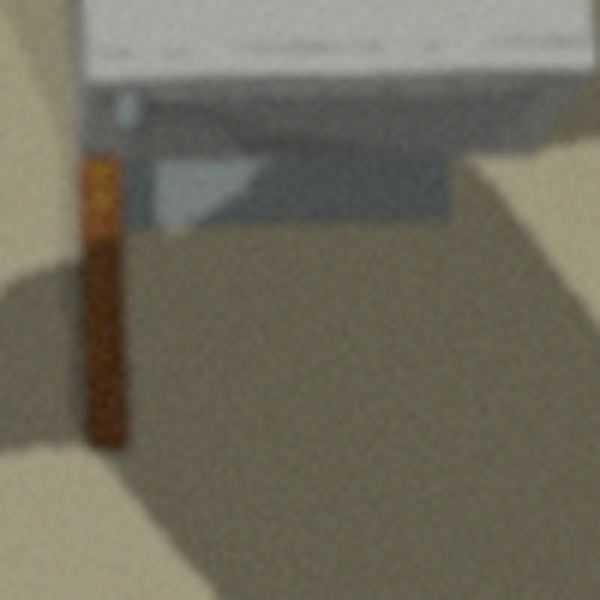

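View pics/scene10.png

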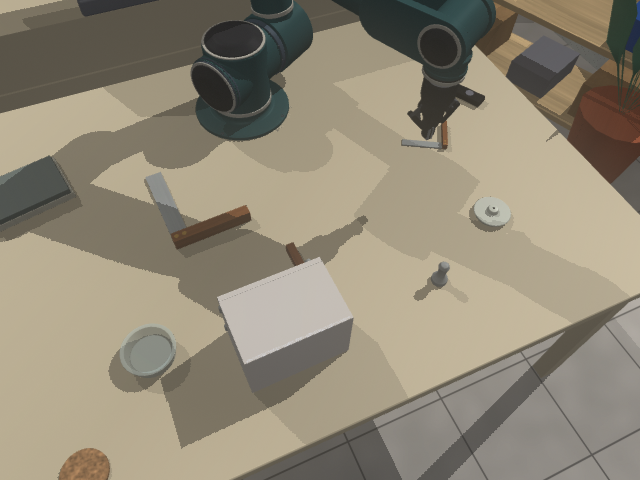

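The arm's shadow is spoiling the edge fits. I move it to the robot's right, where the first picture showed no shadow here, then measure with averaged frames.

Call:
{"fn": "move_arm", "kwargs": {
  "rows": [
    [0,6,-6,0,0],
    [0,12,-12,0,0],
    [0,18,-14,0,0],
    [0,24,-14,0,0],
    [0,30,-14,0,0],
    [0,36,-14,0,0],
    [-2,42,-14,0,0],
    [-5,48,-14,0,0],
    [-9,54,-14,0,0],
    [-12,60,-12,0,0],
    [-16,66,-12,0,0],
    [-20,72,-12,0,0]
  ]
}}

```text
time_s: 24.28
tcp_pos: [0.309, -0.3498, 0.2944]
tcp_rot: [-0.0, 1.0, 0.012, -0.004]
wrist_force: [0.4, 0.1, 1.0]
grip_width: -0.0001
```

Call:
{"fn": "move_arm", "kwargs": {
  "rows": [
    [-4,6,0,0,0],
    [-8,12,0,0,0],
    [-12,18,0,0,0],
    [-14,22,0,0,0],
    [-14,22,0,0,0],
    [-14,22,0,0,0]
  ]
}}

```text
time_s: 25.02
tcp_pos: [0.1728, -0.5731, 0.2951]
tcp_rot: [-0.001, 1.0, 0.01, -0.004]
wrist_force: [-0.7, 0.2, -0.2]
grip_width: 0.0001
```

```bash
python3 - <<'E'
from h import *
for n in("top","scene"):
    a=np.mean([bot.read_camera(n).astype(np.float32) for _ in range(8)],0)
    cv2.imwrite(f"pics/{n}11.png",a.round().astype(np.uint8))
i=cv2.imread("pics/top11.png");cv2.imwrite("pics/top11c.png",cv2.resize(i[190:290,315:415],None,fx=6,fy=6,interpolation=cv2.INTER_CUBIC))
rows([],1)
E
python3 chk.py 11
```

```text
t 25.82 tcp [ 0.174  -0.573   0.2953] phi 0.0229 F [0.3 0.  0.2] w 0.0001
stock left foot z0           [  0.  109.6] [-140.  109.] dir off -359.79 0.12 43
stock left top z24           [ -0.  110.4] [-140.   110.2] dir off -359.9 0.12 49
stock right top z24          [ 0.  89.3] [-140.    87.3] dir off -359.18 0.1 41
stock end top z24            [-142.6  110. ] [-142.4   90. ] dir off 0.51 0.09 60
blade inner z5               [-32.3  88. ] [-31.2 -70. ] dir off 0.4 0.14 48
blade toe z5                 [-29.8 -76.8] [  0.1 -72.7] dir off 7.81 0.13 53
door foot right part z2      [  2.  -72.1] [   2.2 -105.1] dir off 0.29 0.09 60
cab top left z160            [ -0.  111.3] [150.  111.1] dir off -0.05 0.13 57
cab top right z160           [   0.  -110.4] [ 150.  -109.4] dir off 0.36 0.15 50
cab top front z160           [   0.3 -110. ] [1.0e-01 1.1e+02] dir off 0.07 0.12 46
cab top back z160            [ 151.3 -110.1] [151. 110.] dir off 0.07 0.13 53
S stock left top             [-84.7 107.4] [-139.5  106.4] dir off -359.03 0.1 52
S stock right top            [-94.   81.8] [-138.9   82.1] dir off -0.41 0.08 47
S stock end top              [-140.6  110.1] [-140.6   90.1] dir off -0.13 0.08 59
S cab top left               [  0.2 108.3] [150.1 108.9] dir off 0.22 0.09 58
S cab top right              [   0.  -111.5] [ 150.  -111.4] dir off 0.04 0.1 57
door left vertical foot [1.000e-01 1.107e+02] top [-1.000e-01  1.094e+02] 0.14 51
```

View pics/top11c.png

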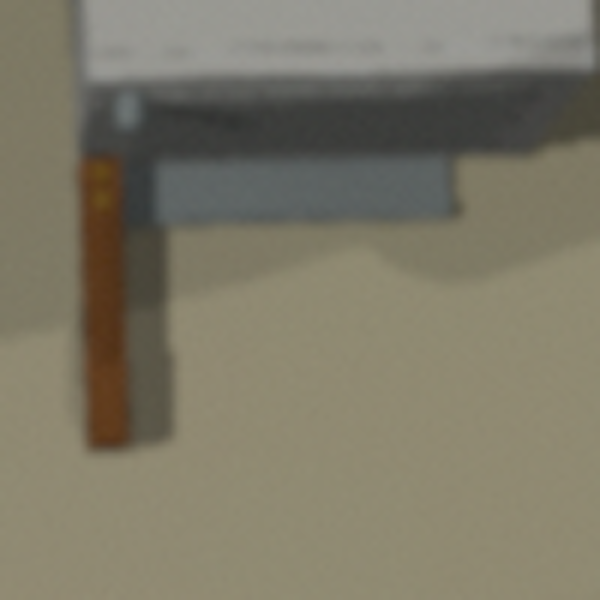

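View pics/top11.png

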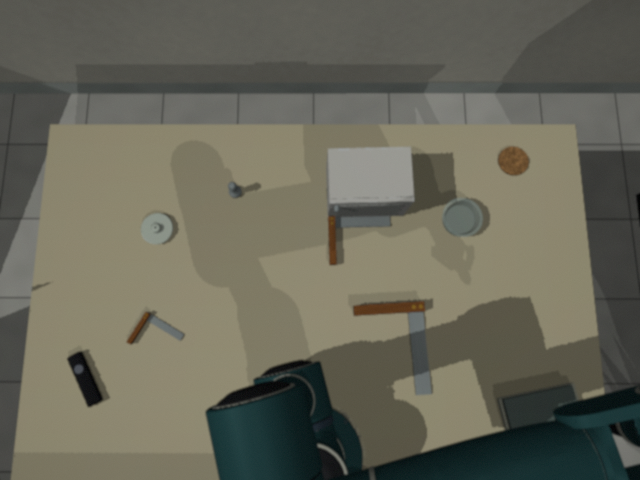

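Blade and door foot meet with no gap (crop row 155, columns 125-455). The stock's left edge continues the cabinet's left side (crop column 82), and the bystanders stand at their first pixel positions. Hand in.

```bash
python3 - <<'E'
from h import *
a=cv2.imread("pics/scene0.png");b=cv2.imread("pics/scene11.png")
for nm,(x,y,w,h) in dict(dish=(115,320,66,62),stopper=(428,258,24,32),incense=(470,195,45,36)).items():
    t=a[y:y+h,x:x+w];r=cv2.matchTemplate(b[y-8:y+h+8,x-8:x+w+8],t,cv2.TM_CCOEFF_NORMED);_,s,_,l=cv2.minMaxLoc(r);print(nm,round(s,3),l[0]-8,l[1]-8)
print(bot.close_job())
E
```

```text
dish 0.753 0 0
stopper 0.985 0 0
incense 1.0 0 0
the job is handed in; nothing more can be done
None
```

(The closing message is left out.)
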